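Lock the retinoscope head onto its handle

ROBOT

A 6-joint arm with a two-finger parallel gripper is mounted at the origin on the work surface. World frame = base frame: x ahead of the robot, y to its left, z up, the work surface at z = 0. Lengths are in m, angles in rad, forces in N, time in s.
With the tool pointing down it reaches from about 0.375 to 0.975 m from the base axis. Payload 3.8 kg.
Tool frame: the origin (TCP) lies on the centre line of the jaws, within the pads' length; the fingertips stand 22 mm ahead of it and the grasp point (between the pads) lies 3 mm ahead of it (bot.tcp_to_tips is the distance from the TCP to the fingertips, in m); z points along the fingers, y is the line along which they close (so a half turn about z gives the same grasp; the last joint's range is limited). The gripper opens to 88 mm and grips with 3 to 60 N. Pads are 18 mm wide; open, the fingers measure 123 mm over their backs; the gripper's body (75 mm by 187 mm) begins 45 mm behind the grasp point.
Start: joints at [1.279, 0.264, 1.604, -0, 1.274, -0.037], TCP at [0.17, 0.653, 0.261] pointing down, gripper open.
Joint ranges: [-2.63, 2.63], [-0.94, 2.18], [0.31, 2.57], [-1.31, 4.45], [0, 2.66], [-2.55, 2.55]. Speed limits (rad/s): [2.57, 2.57, 3.14, 3.14, 3.14, 3.14].

INTERFACE

Orientations are given as a unit quaternion [w, x, y, z].
In Python, from cell import bot, cams gives the robot as it stands. The module is installed in compiled form; this text tells all that it offers.
- The arm moves only by the tool move_arm, never from a script. Its arguments are lists of equal length, an entry for each row: "gripper": the finger opening in mm, from 0 to 88.1; "dp": the shift along the tool's x, y, z in mm, a list of three; "roll": the turn about the tool's z in degrees. A call has exactly 5 rows; each row shifts and turns the commanded pose from where the row before left it, along the tool's axes as they then stand; what a row does not reach is not made up. A row lasts 1/8 s, in which the tool goes at most 62.5 mm and 10.7 degrees, less where a joint would pass 70% of its speed; a pose out of reach is approached as far as the arm can. A call is refused whole if a number of a shift passes 62.5 or a number of a turn 10.7, either way. A call with a gripper value outside its range is refused whole. The fingers move at their own pace and stop on an object; "force" is the grip in N (left out, the last holds). Time passes only in rows, so rows that do not move let the fingers close, or fill a call up. It gives the time, the measured TCP pose, the force, the opening and the grip force at its end, in the units of the state.
- bot.state(): the state, without advancing time (a new reading comes with each control period).
- cams.camera(name): name is "scene" or "top"; returns a dict with "image" (420x560x3 uint8, red, green, blue), "range_z" (420x560 float32, m along the optical axis (not along the pixel's ray), 0 where there is no reading), "camera_matrix" (3x3 intrinsics, pixels), "position" and "orientation" of the camera in the world. Camera axes: x right, y down, z forward; pixel columns grow to the right and rows downward; lengths in m; the calibration is good to about 2 mm. A picture is of the moment at which its call begins.
- bot.job_done(): hands the job in; it is judged then, once.
The state is a dict: "time": time; "q": joint angles; "qvel": joint speeds; "effort": joint torques, N m; "ee_pos": TCP position; "tool_rot": TCP orientation; "ft_force": force on the tool from outside, world axes, zero at the start; "wrist_torque": the same for the moment, N m; "width": finger opening in m; "grip_force": force on a finger pad.
Only numpy, scipy, OpenCV 4.12 (cv2) and the standard library are available. Lean on these libraries where they do the work, as an engineer would, in place of code of your own. Each camera call takes 0.05 s, during which the arm holds its last target. There are 200 camera calls.

TASK

Get the retinoscope ready for the eye test: take its head (the taller, flat-sided one of the two in the wooden rest) and fit it on the handle that stands in the charging stand. Feel for the two slots, press it down against the spring and give it a quarter turn clockwise (seen from above) until the spring lifts it into its lock, then let go; work gently, about 30 N against the handle at the very most, and leave the other head where it is.

Things in the scene. Friction and masses are not known exactly. Their poses are not given: they have to be found in the camera images.
- head_centre (a point): Centre of the grip block of the retinoscope head, the thing to fit. Upright black block, flat sides 26 mm apart along its y axis, 36 mm along x, 60 mm high (30 above, 30 below this point); a round steel snout with the lens juts 6 mm from its -x side, an eyepiece 3 mm from +x. Under it a round flange 40 mm across, 4 mm thick, then a steel spigot. Mass about 0.12 kg; z up.
- head_tip (a point): Centre of the lower end of the same head's spigot, 63 mm below head_centre and 29 mm below the flange's underside; same axes. The spigot is 22 mm across; its lowest 5 mm taper to 16 mm.
- head_lugs (a point): On the spigot's axis, 14 mm above head_tip, level with the undersides of the two bayonet lugs, which stand out along the head's +x and -x axes: 31 mm across over both, 5 mm wide, 4 mm high. The head fits either way round (half a turn makes no difference).
- other_centre (a point): Centre of the lens wheel of the other head (ophthalmoscope), to be left alone: same flange and spigot, above it a squat round wheel 38 mm across on a thin neck, its top 19 mm above this point. It stands in the other well of the rest, 100 mm from the retinoscope head.
- rest: Wooden rest, fixed, 85 x 190 x 42 mm, origin at the centre of its underside, long along its y axis. Two wells 34 mm wide lie 50 mm either side of its centre along y; a head stands in each, flange on the block's top, spigot inside, its x axis within 0.2 rad of the rest's y axis. Either head may be in either well.
- mouth (a point): Centre of the coupling's mouth on top of the handle, 125 mm above the table; axes of the stand, z up. Steel collar 42 mm across, bore 24 mm, two opposite slots 7 mm wide for the lugs. The handle cannot turn, but its slots lie along the mouth's +y and -y within 0.5 rad only: find them by feel. Spigot in the bore and lugs on the rim: tip 14 mm down; over the slots (play 0.07 rad) it drops in.
- lock_seat (a point): On the bore's axis 23 mm below mouth: where head_tip is when locked. A spring (600 N/m) meets the tip 16 mm below mouth. With the tip over 26 mm below it the lugs are clear and the head turns 1.57 rad clockwise from above (not the other way), to a stop 0.1 rad further; at 29 mm the flange hits the collar. After the turn the spring lifts it 3 mm into lock; let go unlocked, it rises to 18 mm.
- stand: Charging stand with the handle and its coupling, fixed: white block 120 x 100 x 32 mm, origin at the centre of its underside, axes as for mouth. The black handle stands upright in its middle.
Mind the look-alikes: they are no part of the job. What is shaped like the part that bears head_centre but blue or pink is not meant.

How it is judged:
By the outcome, as a careful person would: the job done as asked, in the order asked, and still so for the second after the job is handed in, with the robot touching nothing.
It also fails if it takes over 61 s, if anything falls off the work surface, if the arm or the gripper's body presses on something with over 40 N, if the wrist force passes 120 N, or if a joint passes its speed limit or range.

## Working session

There is one attempt and no reset: what is moved stays moved. The work goes in short steps, Python scripts to look and compute and a tool call to move; the robot and the scene stay as the last step left them, time stands still between calls to the robot, and variables do not carry over. Pictures are saved under pics/ and viewed, at most 10 in all, crops included, and the job is handed in when it is done.

Besides the shell and the picture viewer there is one more tool, called after "Request:" as name([rows], argument=value, ...), one row to a line, values as JSON. move_arm: Moves the arm, as the interface text tells. Its arguments: {"type":"object","properties":{"gripper":{"type":"array","items":{"type":"number"}},"dp":{"type":"array","items":{"type":"array","items":{"type":"number"}}},"roll":{"type":"array","items":{"type":"number"}},"force":{"type":"number"}},"required":["gripper","dp","roll"]}

```bash
mkdir -p pics; cat > h.py <<'E'
import numpy as np, cv2
from scipy.spatial.transform import Rotation as R
from cell import bot, cams
def cam(n):
    c=cams.camera(n); w,x,y,z=c["orientation"]; c["R"]=R.from_quat([x,y,z,w]).as_matrix(); return c
def cloud(c):
    K=np.array(c["camera_matrix"]); z=c["range_z"]; v,u=np.indices(z.shape)
    p=np.stack([(u-K[0,2])/K[0,0]*z,(v-K[1,2])/K[1,1]*z,z],-1)
    P=p@c["R"].T+np.array(c["position"]); P[z==0]=np.nan; return P
def proj(c,p):
    K=np.array(c["camera_matrix"]); q=K@(c["R"].T@(np.array(p)-c["position"])); return q[:2]/q[2]
E
python3 - <<'E'
from h import *
for n in("scene","top"):
    c=cam(n); cv2.imwrite(f"pics/{n}0.png",c["image"][:,:,::-1]); print(n,c["position"],c["R"].round(3).tolist(),c["camera_matrix"])
    np.savez(f"{n}0.npz",P=cloud(c),im=c["image"])
print(bot.state())
E
```

```text
scene [0.98134516 0.07546136 0.82859668] [[-0.094, 0.829, -0.551], [0.996, 0.077, -0.053], [-0.002, -0.554, -0.833]] [[524.08901482   0.         269.31527739]
 [  0.         524.08901482 213.15036225]
 [  0.           0.           1.        ]]
top [0.39147364 0.04120352 1.00757572] [[-0.013, -0.992, 0.128], [-1.0, 0.014, 0.005], [-0.007, -0.128, -0.992]] [[449.43380816   0.         286.43402858]
 [  0.         449.43380816 207.9514641 ]
 [  0.           0.           1.        ]]
{'time': 0.1, 'q': array([ 1.27907957e+00,  2.64657932e-01,  1.60521789e+00, -2.08191533e-05,
        1.27371569e+00, -3.68710337e-02]), 'qvel': array([-4.66740670e-04,  3.49882319e-04, -2.50923238e-03, -1.05660962e-03,
       -9.95648223e-04, -7.42885910e-05]), 'effort': array([-1.54924678e-04, -5.03623617e+01, -3.58070183e+01,  7.30095198e-02,
        2.34321726e-02, -5.75771128e-05]), 'ee_pos': array([0.16998257, 0.65263135, 0.25953643]), 'tool_rot': array([-1.53646299e-04,  1.27075228e-01,  9.91892579e-01, -9.87600998e-04]), 'ft_force': array([ 0.55854292,  0.18155316, -0.02007947]), 'wrist_torque': array([0.0047934 , 0.00467625, 0.03043876]), 'grip_force': 0.0, 'width': 0.08810144856711441}
```

View pics/scene0.png

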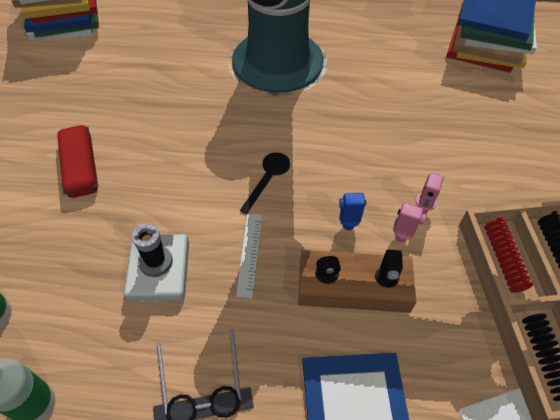

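View pics/top0.png

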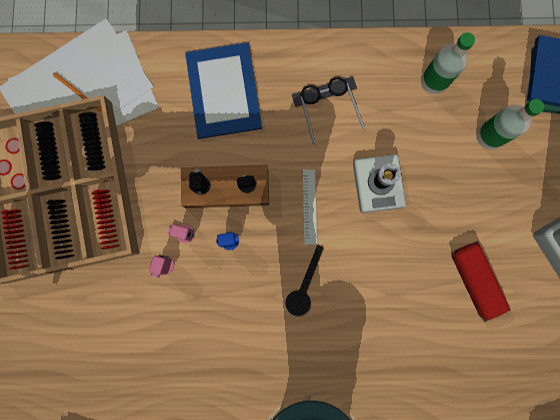

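The scene view shows the rest at about (357,280) with the tall retinoscope head at (390,268) and the wheel head at (327,268). The stand is at (157,265) with its mouth ring at (148,233), and the blue and pink decoys lie apart from these. In the top view the tall head is at (199,182), the wheel at (247,184) and the mouth at (388,174).

```bash
python3 - <<'E'
from h import *
for n,rr in (("top",dict(rest=(160,212,175,275),stand=(150,220,350,410))),("scene",dict(rest=(240,315,290,420),stand=(220,305,120,195)))):
    d=np.load(n+"0.npz"); P=d["P"]
    def rect(Q): 
        r=cv2.minAreaRect((Q[:,:2]*1000).astype(np.float32)); return np.round(r[0],1),np.round(r[1],1),round(r[2],1)
    def sub(k): a,b,c,e=rr[k]; Q=P[a:b,c:e].reshape(-1,3); return Q[np.isfinite(Q[:,2])]
    Q=sub("rest"); print(n,"rest zmax",Q[:,2].max())
    for lo,hi,nm in((.036,.046,"resttop"),(.095,.115,"headtop"),(.07,.09,"z70-90"),(.06,.068,'60-68')):
        S=Q[(Q[:,2]>lo)&(Q[:,2]<hi)]
        if len(S)>5: print(nm,len(S),S[:,2].mean().round(4),rect(S),S.mean(0).round(4))
    S=Q[Q[:,2]>.095]; print("head top med",np.median(S,0).round(4))
    Q=sub("stand");
    for lo,hi,nm in((.026,.036,"standtop"),(.118,.135,"mouth")):
        S=Q[(Q[:,2]>lo)&(Q[:,2]<hi)]
        if len(S)>5:print(nm,len(S),S[:,2].mean().round(4),rect(S),cv2.minEnclosingCircle((S[:,:2]*1000).astype(np.float32)))
for n,(a,b,c,e) in (("top",(155,215,175,275)),("scene",(245,315,295,420))):
    im=np.load(n+"0.npz")["im"][a:b,c:e,::-1]; cv2.imwrite(f"pics/{n}c.png",cv2.resize(im,None,fx=6,fy=6,interpolation=2))
E
```

```text
top rest zmax 0.11076373954551388
resttop 2693 0.0423 (array([569.9, 182.3]), array([ 86. , 190.1]), 1.2) [0.5678 0.1783 0.0423]
headtop 257 0.1046 (array([570.8, 232.3]), array([26.5, 44.3]), 89.8) [0.5691 0.2311 0.1046]
z70-90 230 0.0813 (array([571.4, 178.7]), array([ 35.2, 128.6]), 6.3) [0.5683 0.1507 0.0813]
60-68 33 0.0642 (array([572.4, 174.5]), array([ 33.6, 122.2]), 6.0) [0.5634 0.1849 0.0642]
head top med [0.5692 0.2313 0.1055]
standtop 1587 0.0321 (array([ 572.6, -160.1]), array([120. , 100.4]), 6.3) ((572.5770874023438, -159.86859130859375), 75.02924346923828)
mouth 250 0.125 (array([ 572.3, -159.8]), array([41.5, 41.2]), 73.8) ((572.7835693359375, -160.0560760498047), 21.806581497192383)
scene rest zmax 0.1084380421487866
resttop 4269 0.0413 (array([570.5, 182.4]), array([ 87.9, 190.4]), 0.9) [0.5768 0.1802 0.0413]
headtop 411 0.1035 (array([574.1, 231.8]), array([26.1, 42.9]), 88.2) [0.5743 0.231  0.1035]
z70-90 411 0.0804 (array([571.7, 179.2]), array([131.7,  37.7]), 84.6) [0.5762 0.1529 0.0804]
60-68 98 0.0641 (array([571.2, 179.4]), array([129.2,  31.1]), 88.3) [0.582  0.1832 0.0641]
head top med [0.5748 0.231  0.1043]
standtop 2290 0.0309 (array([ 574.3, -159.7]), array([120.9,  99.9]), 6.4) ((574.1410522460938, -159.54136657714844), 74.47223663330078)
mouth 406 0.1234 (array([ 573.9, -160. ]), array([42.5, 42.4]), 23.2) ((574.2035522460938, -160.30809020996094), 22.462194442749023)
```

View pics/topc.png

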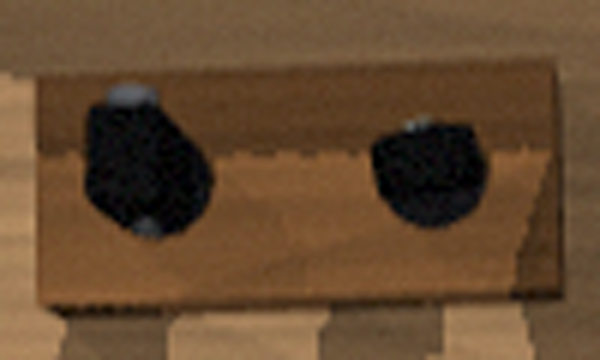

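View pics/scenec.png

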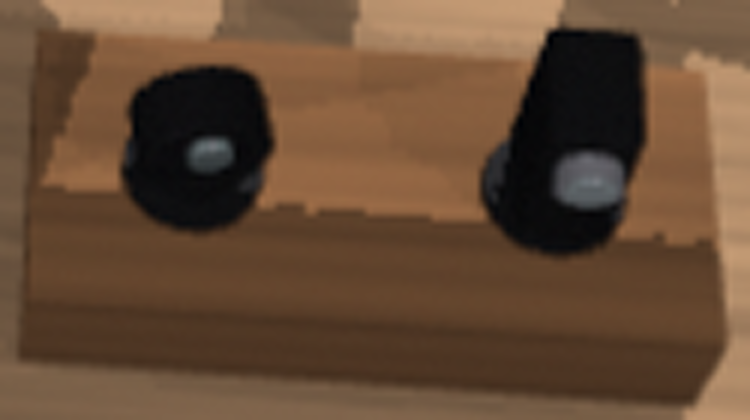

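The top crop shows the retinoscope's snout at (130,95), facing world +x, and its eyepiece at (145,225). The scene crop shows the snout at (590,180) and the wheel head at left. The flats therefore face world ±y, with the head at about (0.572, 0.232) and the mouth at about (0.573, -0.160). Heights and sizes match the text. I'll move above the head.

Request:
move_arm([
  [-45,-27.8,0],
  [-45,-27.8,0],
  [-45,-27.8,0],
  [-45,-27.8,0],
  [-45,-27.8,0],
], gripper=[70,70,70,70,70], roll=[0,0,0,0,0], force=30)

```text
time: 0.72
ee_pos: [0.3536, 0.4604, 0.2602]
tool_rot: [-0.0, 0.127, 0.992, -0.0]
ft_force: [0.6, 0.4, 0.6]
width: 0.0697
grip_force: 0.0
```

Request:
move_arm([
  [-45,-27.8,0],
  [-45,-27.8,0],
  [-45,-27.8,0],
  [-45,-27.8,0],
  [-45,-27.8,0],
], gripper=[70,70,70,70,70], roll=[0,0,0,0,0])

```text
time: 1.35
ee_pos: [0.5363, 0.2692, 0.2603]
tool_rot: [-0.0, 0.127, 0.992, -0.0]
ft_force: [0.4, -0.4, -0.3]
width: 0.0698
grip_force: 0.0
```

Request:
move_arm([
  [-45,-27.8,0],
  [0,0,20],
  [0,0,20],
  [0,0,0],
  [0,0,0],
], gripper=[70,70,70,70,70], roll=[0,-6.8,-6.8,0,0])

```text
time: 1.98
ee_pos: [0.5721, 0.2327, 0.221]
tool_rot: [0.0, 0.01, 1.0, 0.0]
ft_force: [0.2, -0.1, 0.5]
width: 0.0701
grip_force: 0.0
```

```bash
cat >> h.py <<'E'
def st(goal=None):
    s=bot.state(); w,x,y,z=s["tool_rot"]; M=R.from_quat([x,y,z,w]).as_matrix(); p=s["ee_pos"]
    print("t",round(s["time"],2),"p",(p*1000).round(1),"psi",np.degrees(np.arctan2(M[1,1],M[0,1])).round(2),"zax",M[:,2].round(4),"F",s["ft_force"].round(2),"T",s["wrist_torque"].round(2),"w",round(s["width"]*1000,1),"g",round(s["grip_force"],1),"q6",round(s["q"][5],2))
    if goal is not None: print("dp mm",(M.T@(np.array(goal)-p)*1000).round(1))
    return s,M
E
python3 -c "
from h import *
st([.572,.232,.082])"
```

```text
t 1.98 p [572.1 232.7 221. ] psi 88.91 zax [ 1.e-04  0.e+00 -1.e+00] F [ 0.21 -0.14  0.55] T [-0.02  0.01 -0.02] w 70.1 g 0.0 q6 -1.21
dp mm [ 1.00e-01 -7.00e-01  1.39e+02]
```

Request:
move_arm([
  [0,-0.7,40],
  [0,0,40],
  [0,0,35],
  [0,0,24],
  [0,0,0],
], gripper=[70,70,70,70,70], roll=[0,0,0,0,0])

```text
time: 2.6
ee_pos: [0.5709, 0.2317, 0.0805]
tool_rot: [-0.001, 0.009, 1.0, -0.001]
ft_force: [-0.6, 0.4, -0.5]
width: 0.0703
grip_force: 0.0
```

Request:
move_arm([
  [0,0,0],
  [0,0,0],
  [0,0,0],
  [0,0,0],
  [0,0,0],
], gripper=[40,30,22,22,22], roll=[0,0,0,0,0], force=30)

```text
time: 3.22
ee_pos: [0.5722, 0.2318, 0.0821]
tool_rot: [0.0, 0.009, 1.0, 0.0]
ft_force: [-1.7, -0.0, 0.9]
width: 0.0259
grip_force: 29.9
```

Request:
move_arm([
  [0,0,0],
  [0,0,0],
  [0,0,0],
  [0,0,0],
  [0,0,-10],
], gripper=[20,20,20,20,20], roll=[0,0,0,0,0], force=30)

```text
time: 3.85
ee_pos: [0.5709, 0.2314, 0.0905]
tool_rot: [-0.001, 0.009, 1.0, -0.0]
ft_force: [-0.3, -0.2, -1.4]
width: 0.0261
grip_force: 29.9
```

```bash
python3 -c "
from h import *
st([.5735,-.160,.25])"
```

```text
t 3.85 p [570.9 231.4  90.5] psi 89.0 zax [-2.6e-03 -9.0e-04 -1.0e+00] F [-0.29 -0.2  -1.41] T [0.03 0.02 0.06] w 26.1 g 29.9 q6 -1.21
dp mm [  -9.  -391.5 -159.2]
```

Request:
move_arm([
  [0,0,-50],
  [0,0,-55],
  [0,0,-55],
  [-1.3,-56,0],
  [-1.3,-56,0],
], gripper=[20,20,20,20,20], roll=[0,0,0,0,0])

```text
time: 4.47
ee_pos: [0.573, 0.1193, 0.253]
tool_rot: [0.001, 0.008, 1.0, 0.0]
ft_force: [0.3, -0.9, -1.8]
width: 0.0258
grip_force: 30.0
```

Request:
move_arm([
  [-1.3,-56,0],
  [-1.3,-56,0],
  [-1.3,-56,0],
  [-1.3,-56,0],
  [-1.3,-55.5,0],
], gripper=[20,20,20,20,20], roll=[0,0,0,0,0])

```text
time: 5.1
ee_pos: [0.5739, -0.1615, 0.2516]
tool_rot: [-0.0, 0.009, 1.0, 0.0]
ft_force: [-0.0, -0.3, -1.4]
width: 0.0258
grip_force: 30.0
```

Request:
move_arm([
  [0,0,0],
  [0,0,0],
  [0,0,0],
  [0,0,0],
  [0,0,0],
], gripper=[20,20,20,20,20], roll=[10.2,10.2,10.2,10.2,10.2])

```text
time: 5.72
ee_pos: [0.5739, -0.1597, 0.2513]
tool_rot: [-0.0, 0.441, 0.897, -0.0]
ft_force: [-0.2, 0.6, -2.0]
width: 0.0258
grip_force: 30.0
```

```bash
python3 - <<'E'
from h import *
for n,(cx,cy) in (("top",(572.6,-160)),("scene",(574.1,-160.2))):
    P=np.load(n+"0.npz")["P"].reshape(-1,3)*1000
    r=np.hypot(P[:,0]-cx,P[:,1]-cy); a=np.degrees(np.arctan2(P[:,1]-cy,P[:,0]-cx))
    m=(r>12.3)&(r<16)&(P[:,2]<121)&(P[:,2]>60)
    print(n,sorted(zip(a[m].round(),P[m,2].round())))
st([.5735,-.160,.25])
for n in("scene","top"):
    c=cam(n); u,v=proj(c,[.5735,-.16,.16]).astype(int)
    cv2.imwrite(f"pics/{n}2.png",cv2.resize(c["image"][v-55:v+45,u-50:u+50,::-1],None,fx=6,fy=6,interpolation=2)); print(u,v); np.savez(f"{n}2.npz",P=cloud(c),im=c["image"])
st()
E
```

```text
top [(np.float64(-111.0), np.float64(106.0)), (np.float64(-105.0), np.float64(111.0)), (np.float64(-102.0), np.float64(85.0)), (np.float64(-101.0), np.float64(95.0)), (np.float64(-95.0), np.float64(109.0)), (np.float64(-89.0), np.float64(103.0)), (np.float64(-86.0), np.float64(109.0)), (np.float64(-81.0), np.float64(104.0)), (np.float64(-75.0), np.float64(106.0)), (np.float64(-73.0), np.float64(106.0)), (np.float64(-69.0), np.float64(108.0)), (np.float64(-62.0), np.float64(109.0)), (np.float64(-58.0), np.float64(109.0)), (np.float64(-53.0), np.float64(108.0)), (np.float64(-51.0), np.float64(108.0)), (np.float64(-46.0), np.float64(99.0)), (np.float64(-46.0), np.float64(109.0)), (np.float64(-25.0), np.float64(120.0)), (np.float64(-19.0), np.float64(116.0)), (np.float64(-11.0), np.float64(115.0)), (np.float64(-3.0), np.float64(95.0)), (np.float64(6.0), np.float64(113.0)), (np.float64(7.0), np.float64(95.0)), (np.float64(8.0), np.float64(106.0)), (np.float64(19.0), np.float64(107.0))]
scene [(np.float64(-179.0), np.float64(113.0)), (np.float64(-179.0), np.float64(114.0)), (np.float64(-17
[... 2561 characters left out ...]
0), np.float64(106.0)), (np.float64(168.0), np.float64(113.0)), (np.float64(168.0), np.float64(121.0)), (np.float64(169.0), np.float64(119.0)), (np.float64(170.0), np.float64(103.0)), (np.float64(170.0), np.float64(110.0)), (np.float64(172.0), np.float64(116.0)), (np.float64(175.0), np.float64(112.0)), (np.float64(176.0), np.float64(104.0)), (np.float64(176.0), np.float64(119.0))]
t 5.72 p [ 573.9 -159.7  251.3] psi 37.66 zax [-9.e-04  4.e-04 -1.e+00] F [-0.19  0.64 -2.02] T [-0.05 -0.   -0.03] w 25.8 g 30.0 q6 -0.97
dp mm [ 0.  -0.6  1.3]
140 222
393 168
t 5.83 p [ 574.  -159.6  251.4] psi 37.98 zax [-7.e-04  3.e-04 -1.e+00] F [ 0.53 -0.14 -1.37] T [-0.08 -0.02  0.05] w 25.5 g 30.0 q6 -0.98
```

View pics/scene2.png

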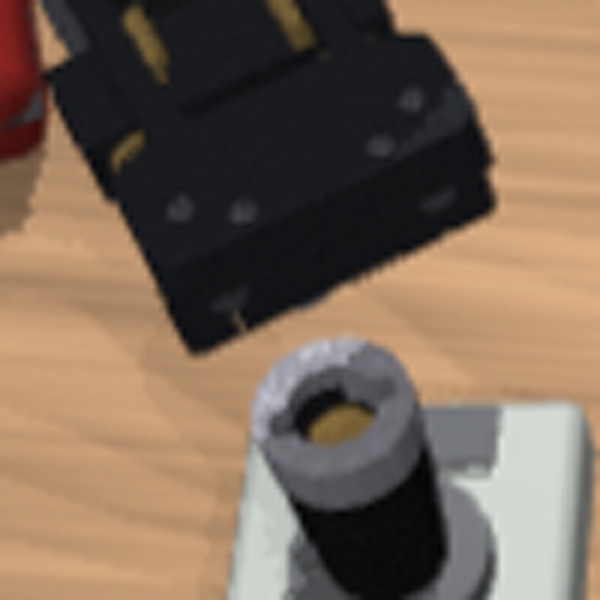

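The crop shows the mouth ring centred at about (338,405), with slots at about (285,420) and (380,385). The spigot is hidden behind the gripper body. I'll work out the slot angle, and where the block sat along x when gripped.

```bash
python3 - <<'E'
from h import *
c=cam("scene"); K=np.array(c["camera_matrix"])
def ray(u,v,z):
    d=c["R"]@np.linalg.inv(K)@[u,v,1]; p=c["position"]; return (p+d*(z-p[2])/d[2])[:2]*1000
a,b=[ray(90+x/6,167+y/6,.125) for x,y in((285,420),(380,385))]
print("slots",a,b,"mid",(a+b)/2,"ang",np.degrees(np.arctan2(*(b-a)[::-1])))
for n in("top","scene"):
    P=np.load(n+"0.npz")["P"].reshape(-1,3)*1000; P=P[np.isfinite(P[:,2])]
    B=P[(abs(P[:,0]-570)<40)&(abs(P[:,1]-232)<30)]
    for zl,zh in((102.5,112),(104,112),(85,102),(50,85)):
        S=B[(B[:,2]>zl)&(B[:,2]<zh)]; 
        for yc in(225,231,237):
            T=S[abs(S[:,1]-yc)<3.2]
            if len(T): print(n,zl,yc,len(T),"x",T[:,0].min().round(1),T[:,0].max().round(1),end=" | ")
        print("y",S[:,1].min().round(1),S[:,1].max().round(1))
    F=B[(B[:,2]>43.5)&(B[:,2]<48.5)]; print("flange",len(F),F.min(0).round(1),F.max(0).round(1))
E
```

```text
slots [ 579.21344044 -170.80801211] [ 566.35576731 -148.42835264] mid [ 572.78460388 -159.61818237] ang 119.87844306778487
top 102.5 225 56 x 551.5 584.4 | top 102.5 231 56 x 551.3 584.3 | top 102.5 237 58 x 551.4 584.8 | y 219.7 245.2
top 104 225 52 x 553.4 584.4 | top 104 231 51 x 551.3 584.3 | top 104 237 56 x 551.4 584.8 | y 219.7 244.7
top 85 225 15 x 548.9 593.1 | top 85 231 21 x 547.9 592.2 | top 85 237 13 x 548.3 592.9 | y 218.6 245.5
top 50 225 10 x 550.6 551.3 | top 50 231 10 x 548.6 550.6 | top 50 237 3 x 548.8 550.6 | y 218.9 242.9
flange 186 [530.8 202.8  43.5] [608.7 262.   48.5]
scene 102.5 225 78 x 553.3 587.4 | scene 102.5 231 79 x 552.6 590.2 | scene 102.5 237 78 x 553.2 588.5 | y 219.2 244.8
scene 104 225 61 x 554.2 586.8 | scene 104 231 69 x 553.7 589.1 | scene 104 237 62 x 553.2 587.2 | y 219.6 244.0
scene 85 225 40 x 584.0 595.3 | scene 85 231 42 x 568.4 595.6 | scene 85 237 31 x 586.5 595.6 | y 218.8 245.2
scene 50 225 38 x 585.7 592.9 | scene 50 231 25 x 585.8 594.8 | scene 50 237 24 x 585.9 594.1 | y 218.8 244.1
flange 129 [530.9 202.1  43.5] [609.7 261.9  48.1]
```

Request:
move_arm([
  [-3.1,-0.7,0],
  [0,0,25],
  [0,0,20],
  [0,0,6],
  [0,0,0],
], gripper=[20,20,20,20,20], roll=[0,0,0,0,0])

```text
time: 6.5
ee_pos: [0.5754, -0.1626, 0.2]
tool_rot: [-0.001, 0.438, 0.899, -0.0]
ft_force: [-0.0, -0.2, -2.6]
width: 0.0259
grip_force: 30.0
```

```bash
python3 - <<'E'
from h import *
st([.5753,-.1625,.198])
c=cam("scene"); u,v=proj(c,[.5735,-.16,.13]).astype(int)
cv2.imwrite("pics/scene3.png",cv2.resize(c["image"][v-40:v+35,u-40:u+40,::-1],None,fx=8,fy=8,interpolation=2)); print(u,v)
E
```

```text
t 6.5 p [ 575.4 -162.6  200. ] psi 38.02 zax [-1.4e-03  4.0e-04 -1.0e+00] F [-0.02 -0.21 -2.63] T [-0.02  0.05 -0.02] w 25.9 g 30.0 q6 -0.98
dp mm [0.1 0.  2. ]
144 232
```

View pics/scene3.png

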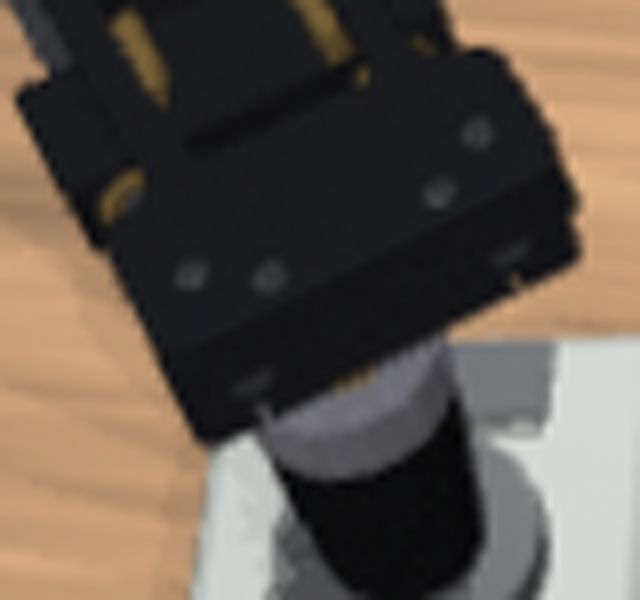

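The gripper body hides the spigot and only the collar is visible at about (350,430), so from here I go by feel, lowering in small steps.

Request:
move_arm([
  [0,0,3],
  [0,0,3],
  [0,0,2],
  [0,0,2],
  [0,0,0],
], gripper=[20,20,20,20,20], roll=[0,0,0,0,0])

```text
time: 7.18
ee_pos: [0.5755, -0.1626, 0.1905]
tool_rot: [-0.0, 0.438, 0.899, -0.0]
ft_force: [-0.1, 0.4, -2.0]
width: 0.026
grip_force: 30.0
```

```bash
python3 -c "
from h import *
st([.5753,-.1625,.19])"
```

```text
t 7.17 p [ 575.5 -162.6  190.5] psi 38.0 zax [-4.e-04  1.e-04 -1.e+00] F [-0.1   0.4  -1.95] T [-0.03  0.03 -0.02] w 26.0 g 30.0 q6 -0.98
dp mm [ 0.2 -0.1  0.5]
```

Request:
move_arm([
  [0,0,1.5],
  [0,0,1.5],
  [0,0,1],
  [0,0,1],
  [0,0,0],
], gripper=[20,20,20,20,20], roll=[0,0,0,0,0])

```text
time: 7.8
ee_pos: [0.5754, -0.1627, 0.1854]
tool_rot: [-0.0, 0.438, 0.899, -0.0]
ft_force: [-2.2, -0.8, -1.2]
width: 0.0261
grip_force: 30.0
```

Request:
move_arm([
  [0,0,1],
  [0,0,1],
  [0,0,1],
  [0,0,0.5],
  [0,0,0],
], gripper=[20,20,20,20,20], roll=[0,0,0,0,0])

```text
time: 8.43
ee_pos: [0.5755, -0.1627, 0.1821]
tool_rot: [-0.0, 0.438, 0.899, -0.0]
ft_force: [-3.9, -2.0, 0.5]
width: 0.0262
grip_force: 30.0
```

```bash
python3 -c "
from h import *
st([.5753,-.1625,.18])"
```

```text
t 8.43 p [ 575.5 -162.7  182.1] psi 38.0 zax [-5.e-04 -1.e-04 -1.e+00] F [-3.86 -2.    0.5 ] T [-0.35  0.7  -0.01] w 26.2 g 30.0 q6 -0.98
dp mm [ 0.3 -0.   2.1]
```

Request:
move_arm([
  [0.1,-0.4,0],
  [0.1,-0.4,0],
  [0,0,0],
  [0,0,0.5],
  [0,0,0],
], gripper=[20,20,20,20,20], roll=[0,0,0,0,0])

```text
time: 9.05
ee_pos: [0.5753, -0.1629, 0.1818]
tool_rot: [0.0, 0.438, 0.899, 0.0]
ft_force: [-1.3, 0.6, -1.2]
width: 0.0258
grip_force: 30.0
```

```bash
python3 -c "
from h import *
st([.5753,-.1625,.18])"
```

```text
t 9.05 p [ 575.3 -162.9  181.8] psi 38.0 zax [ 8.e-04  1.e-04 -1.e+00] F [-1.31  0.56 -1.25] T [-0.01  0.1   0.02] w 25.8 g 30.0 q6 -0.98
dp mm [0.3 0.3 1.8]
```

Request:
move_arm([
  [0,-0.3,0.8],
  [0,0,0.8],
  [0,0,0.6],
  [0,0,0],
  [0,0,0],
], gripper=[20,20,20,20,20], roll=[0,0,0,0,0])

```text
time: 9.68
ee_pos: [0.575, -0.1632, 0.1799]
tool_rot: [0.0, 0.438, 0.899, 0.0]
ft_force: [-0.6, 0.3, 1.7]
width: 0.0261
grip_force: 30.0
```

Contact at the rim, at TCP z of about 0.180 as expected. Now I'll sweep clockwise under a light press.

Request:
move_arm([
  [0,0,0.8],
  [0,-0.1,0],
  [0,-0.1,0],
  [0,-0.1,0],
  [0,0,0],
], gripper=[20,20,20,20,20], roll=[0,2,2,2,0])

```text
time: 10.3
ee_pos: [0.5749, -0.1633, 0.1791]
tool_rot: [0.001, 0.485, 0.875, 0.0]
ft_force: [1.1, 1.8, 4.9]
width: 0.026
grip_force: 30.0
```

```bash
python3 -c "
from h import *
st()"
```

```text
t 10.3 p [ 574.9 -163.3  179.1] psi 31.98 zax [ 0.0012 -0.     -1.    ] F [1.13 1.84 4.87] T [ 0.41 -0.24  0.05] w 26.0 g 30.0 q6 -0.88
```

Request:
move_arm([
  [0,-0.1,0.2],
  [0,-0.1,0],
  [0,0,0],
  [0,0,0],
  [0,0,0],
], gripper=[20,20,20,20,20], roll=[2,2,0,0,0])

```text
time: 10.92
ee_pos: [0.5741, -0.1635, 0.1783]
tool_rot: [-0.0, 0.515, 0.857, -0.0]
ft_force: [-0.6, -0.2, -1.1]
width: 0.0258
grip_force: 30.0
```

```bash
python3 -c "
from h import *
st()"
```

```text
t 10.93 p [ 574.1 -163.5  178.3] psi 28.0 zax [-4.e-04  1.e-04 -1.e+00] F [-0.65 -0.21 -1.06] T [-0.01 -0.01  0.09] w 25.8 g 30.0 q6 -0.81
```

It dropped into the slots at psi of about 28: Fz fell back to the free value. Pressing down now.

Request:
move_arm([
  [0,0,1.5],
  [0,0,1.5],
  [0,0,1],
  [0,0,0],
  [0,0,0],
], gripper=[20,20,20,20,20], roll=[0,0,0,0,0])

```text
time: 11.55
ee_pos: [0.5744, -0.1635, 0.1747]
tool_rot: [0.0, 0.515, 0.857, 0.0]
ft_force: [-0.5, -0.9, 0.7]
width: 0.026
grip_force: 30.0
```

```bash
python3 -c "
from h import *
st()"
```

```text
t 11.55 p [ 574.4 -163.5  174.7] psi 28.0 zax [ 3.e-04 -1.e-04 -1.e+00] F [-0.48 -0.86  0.71] T [-0.07  0.11 -0.02] w 26.0 g 30.0 q6 -0.81
```

Request:
move_arm([
  [0,0,2],
  [0,0,2],
  [0,0,2],
  [0,0,2],
  [0,0,0],
], gripper=[20,20,20,20,20], roll=[0,0,0,0,0])

```text
time: 12.18
ee_pos: [0.5745, -0.1636, 0.1668]
tool_rot: [0.0, 0.515, 0.857, 0.0]
ft_force: [-0.8, -0.4, 5.4]
width: 0.0258
grip_force: 30.0
```

```bash
python3 -c "
from h import *
st()"
```

```text
t 12.18 p [ 574.5 -163.6  166.8] psi 28.0 zax [ 4.e-04 -2.e-04 -1.e+00] F [-0.78 -0.41  5.42] T [-0.02  0.39 -0.04] w 25.8 g 30.0 q6 -0.81
```

Request:
move_arm([
  [0,-0.28,0.2],
  [0,-0.28,0],
  [0,-0.28,0],
  [0,-0.28,0],
  [0,0,0],
], gripper=[20,20,20,20,20], roll=[5,5,5,5,0])

```text
time: 12.8
ee_pos: [0.5739, -0.164, 0.167]
tool_rot: [0.001, 0.656, 0.754, 0.0]
ft_force: [-0.8, -0.2, 5.9]
width: 0.0257
grip_force: 30.0
```

```bash
python3 -c "
from h import *
st()"
```

```text
t 12.8 p [ 573.9 -164.   167. ] psi 7.96 zax [ 1.6e-03 -3.0e-04 -1.0e+00] F [-0.85 -0.25  5.88] T [-0.05  0.23  0.01] w 25.7 g 30.0 q6 -0.46
```

Turning freely with no side load, so I'll continue.

Request:
move_arm([
  [0.1,-0.38,0],
  [0.1,-0.38,0],
  [0,-0.38,0],
  [0,-0.38,0],
  [0,0,0],
], gripper=[20,20,20,20,20], roll=[7,7,7,7,0])

```text
time: 13.42
ee_pos: [0.5725, -0.1637, 0.1671]
tool_rot: [0.001, 0.819, 0.573, 0.001]
ft_force: [-0.9, 0.1, 5.5]
width: 0.0259
grip_force: 30.0
```

```bash
python3 -c "
from h import *
st()"
```

```text
t 13.43 p [ 572.5 -163.7  167.1] psi -20.06 zax [ 1.9e-03 -3.0e-04 -1.0e+00] F [-0.87  0.06  5.47] T [-0.03  0.24 -0.02] w 25.9 g 30.0 q6 0.03
```

Request:
move_arm([
  [0.1,-0.42,0],
  [0,-0.42,0],
  [0.1,-0.42,0],
  [0,-0.42,0],
  [0,0,0],
], gripper=[20,20,20,20,20], roll=[8,8,8,8,0])

```text
time: 14.05
ee_pos: [0.5712, -0.1626, 0.1671]
tool_rot: [0.0, 0.946, 0.325, 0.001]
ft_force: [0.3, 0.4, 5.2]
width: 0.0257
grip_force: 30.0
```

```bash
python3 -c "
from h import *
st()"
```

```text
t 14.05 p [ 571.2 -162.6  167.1] psi -52.07 zax [ 1.9e-03 -3.0e-04 -1.0e+00] F [0.3  0.39 5.24] T [-0.02  0.22 -0.01] w 25.7 g 30.0 q6 0.59
```

Request:
move_arm([
  [0,-0.17,0],
  [0,-0.17,0],
  [0,-0.17,0],
  [0,0,0],
  [0,0,0],
], gripper=[20,20,20,20,20], roll=[3,3,3,0,0])

```text
time: 14.68
ee_pos: [0.5709, -0.1622, 0.1671]
tool_rot: [0.0, 0.968, 0.25, 0.001]
ft_force: [-0.8, -1.0, 5.0]
width: 0.0258
grip_force: 30.0
```

```bash
python3 -c "
from h import *
st()"
```

```text
t 14.68 p [ 570.9 -162.2  167.1] psi -61.0 zax [ 1.8e-03 -4.0e-04 -1.0e+00] F [-0.82 -0.99  4.96] T [ 0.07  0.25 -0.02] w 25.8 g 30.0 q6 0.75
```

Request:
move_arm([
  [0,-0.1,0],
  [0,-0.1,0],
  [0,0,0],
  [0,0,0],
  [0,0,0],
], gripper=[20,20,20,20,20], roll=[1.5,1.5,0,0,0])

```text
time: 15.3
ee_pos: [0.5708, -0.1621, 0.1671]
tool_rot: [0.0, 0.974, 0.225, 0.001]
ft_force: [0.0, -0.2, 5.4]
width: 0.0258
grip_force: 30.0
```

```bash
python3 -c "
from h import *
st()"
```

```text
t 15.3 p [ 570.8 -162.1  167.1] psi -64.0 zax [ 1.8e-03 -4.0e-04 -1.0e+00] F [ 0.02 -0.16  5.38] T [-0.04  0.23  0.02] w 25.8 g 30.0 q6 0.8
```

Request:
move_arm([
  [0,-0.1,0],
  [0,-0.1,0],
  [0,0,0],
  [0,0,0],
  [0,0,0],
], gripper=[20,20,20,20,20], roll=[1.5,1.5,0,0,0])

```text
time: 15.92
ee_pos: [0.5707, -0.1619, 0.1671]
tool_rot: [0.0, 0.98, 0.199, 0.001]
ft_force: [-0.2, -0.2, 5.7]
width: 0.0259
grip_force: 30.0
```

```bash
python3 -c "
from h import *
st()"
```

```text
t 15.93 p [ 570.7 -161.9  167.1] psi -67.0 zax [ 1.8e-03 -4.0e-04 -1.0e+00] F [-0.19 -0.2   5.66] T [-0.06  0.22  0.02] w 25.9 g 30.0 q6 0.85
```

Request:
move_arm([
  [0,-0.1,0],
  [0,-0.05,0],
  [0,0,0],
  [0,0,0],
  [0,0,0],
], gripper=[20,20,20,20,20], roll=[1.5,1,0,0,0])

```text
time: 16.55
ee_pos: [0.5706, -0.1616, 0.1671]
tool_rot: [0.0, 0.984, 0.178, 0.001]
ft_force: [-0.5, 0.4, 5.1]
width: 0.0256
grip_force: 30.0
```

```bash
python3 -c "
from h import *
st()"
```

```text
t 16.55 p [ 570.6 -161.6  167.1] psi -69.47 zax [ 1.7e-03 -2.0e-04 -1.0e+00] F [-0.48  0.39  5.13] T [0.16 0.26 0.21] w 25.6 g 30.0 q6 0.89
```

The stop is felt at psi of about -69.3, so the lock centre is about -64. I'll back off 5° and ease up.

Request:
move_arm([
  [0,0.14,0],
  [0,0.14,0],
  [0,0,-1.5],
  [0,0,-1.5],
  [0,0,-0.5],
], gripper=[20,20,20,20,20], roll=[-2.5,-2.5,0,0,0])

```text
time: 17.18
ee_pos: [0.5707, -0.1621, 0.1702]
tool_rot: [0.0, 0.975, 0.22, 0.001]
ft_force: [1.8, 0.5, 3.8]
width: 0.0257
grip_force: 30.0
```

Request:
move_arm([
  [0,0,-0.5],
  [0,0,-0.5],
  [0,0,-0.3],
  [0,0,0],
  [0,0,0],
], gripper=[20,20,20,20,20], roll=[0,0,0,0,0])

```text
time: 17.8
ee_pos: [0.5699, -0.1618, 0.171]
tool_rot: [-0.0, 0.975, 0.221, -0.0]
ft_force: [2.5, -1.4, 3.6]
width: 0.0262
grip_force: 30.0
```

```bash
python3 -c "
from h import *
st()"
```

```text
t 17.8 p [ 569.9 -161.8  171. ] psi -64.5 zax [-2.e-04  1.e-04 -1.e+00] F [ 2.52 -1.39  3.56] T [-0.11 -0.37  0.04] w 26.2 g 30.0 q6 0.81
```

Request:
move_arm([
  [0.2,0.3,0],
  [0,0,-0.5],
  [0,0,-0.5],
  [0,0,0],
  [0,0,0],
], gripper=[20,20,20,20,20], roll=[0,0,0,0,0])

```text
time: 18.42
ee_pos: [0.5699, -0.1619, 0.1713]
tool_rot: [-0.0, 0.975, 0.221, -0.0]
ft_force: [3.3, -0.4, -4.5]
width: 0.0257
grip_force: 30.0
```

```bash
python3 -c "
from h import *
st()"
```

```text
t 18.43 p [ 569.9 -161.9  171.3] psi -64.5 zax [-1.1e-03  5.0e-04 -1.0e+00] F [ 3.34 -0.43 -4.48] T [-0.08 -0.69  0.  ] w 25.7 g 30.0 q6 0.81
```

Pulling up is now resisted: Fz went from +3.6 to -4.5 with z held at 0.171. It's locked, so I'll release and withdraw.

Request:
move_arm([
  [0.3,0,0.7],
  [0,0,0],
  [0,0,0],
  [0,0,0],
  [0,0,0],
], gripper=[20,28,36,50,60], roll=[0,0,0,0,0])

```text
time: 19.05
ee_pos: [0.5704, -0.1619, 0.1715]
tool_rot: [-0.0, 0.975, 0.221, -0.0]
ft_force: [0.3, 0.0, 0.3]
width: 0.0538
grip_force: 0.0
```

Request:
move_arm([
  [0,0,0],
  [0,0,-20],
  [0,0,-40],
  [0,0,-40],
  [0,0,-40],
], gripper=[60,60,60,60,60], roll=[0,0,0,0,0])

```text
time: 19.68
ee_pos: [0.5707, -0.162, 0.3145]
tool_rot: [0.0, 0.975, 0.221, 0.001]
ft_force: [-0.4, 0.4, 0.4]
width: 0.0602
grip_force: 0.0
```

Request:
move_arm([
  [-50,0,0],
  [-50,0,0],
  [-50,0,0],
  [0,0,0],
  [0,0,0],
], gripper=[60,60,60,60,60], roll=[0,0,0,0,0])

```text
time: 20.3
ee_pos: [0.4358, -0.2266, 0.3128]
tool_rot: [0.001, 0.975, 0.22, 0.001]
ft_force: [0.3, -0.1, -0.3]
width: 0.0603
grip_force: 0.0
```

```bash
python3 - <<'E'
from h import *
st()
c=cam("scene"); P=cloud(c)*1000; Q=P.reshape(-1,3); Q=Q[np.isfinite(Q[:,2])]
S=Q[(abs(Q[:,0]-573)<35)&(abs(Q[:,1]+160)<35)&(Q[:,2]>150)&(Q[:,2]<215)]; print(len(S),S.max(0).round(1)); T=S[S[:,2]>S[:,2].max()-8]; print(T[:,2].mean(),cv2.minAreaRect(T[:,:2].astype(np.float32)))
cv2.imwrite("pics/end.png",c["image"][:,:,::-1])
E
```

```text
t 20.3 p [ 435.8 -226.6  312.8] psi -64.54 zax [ 2.5e-03 -8.0e-04 -1.0e+00] F [ 0.28 -0.11 -0.28] T [-0.08  0.17  0.01] w 60.3 g 0.0 q6 0.6
668 [ 595.  -141.8  198.3]
193.72954797226114 ((572.2196044921875, -160.35812377929688), (39.326751708984375, 25.688323974609375), 26.154844284057617)
```

View pics/end.png

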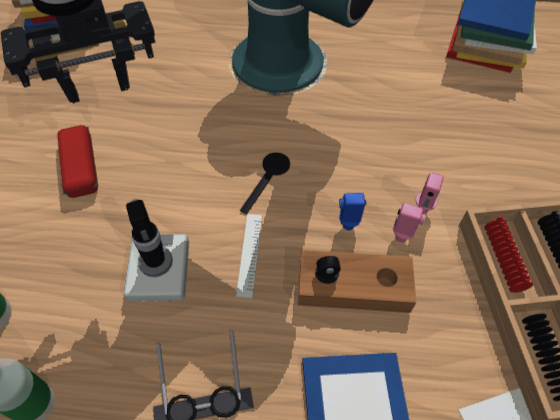

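The picture shows the head upright on the handle at (145,235), the wheel head still in the rest at (327,268), and the gripper clear. The head's top measures about 194 mm; it should be 195 if locked and 200 if unlocked.

```bash
python3 -c "
from cell import bot
print(bot.job_done())"
```

```text
the job is handed in; nothing more can be done
None
```

The retinoscope head is fitted and locked on the handle (an upward pull was resisted before I let go), the other head was left in place, and the job was handed in at about 20 s with the gripper clear.

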